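# Turn the stock tags on a joinery parts rack

### The job

Set the stock tags on the parts rack to match the bins behind them: with a fingertip, push the wrong tags over like pages so that only the full bins show the disc face (tag folded to the left as seen from the robot) and every other bin shows the bar face (folded to the right), each tag lying flat along the board. Only push the tags, never pinch one, and leave the bins and the other things on the bench where they are.

Things in the scene. Friction and masses are not known exactly. Their poses are not given: they have to be found in the camera images.
- rack: Fixed dark wooden rack: upright tag board 484 mm wide (y), 12 mm thick (x 0 to 12), top edge 110 mm above the bench; behind it 4 bins side by side on a 12 mm base, at y = +-57.5 and +-172.5 mm, each with its tag hinged straight in front of it on the board. Origin: bench level, under the middle of the board's front face; x from the robot side to the bins, y left seen from the robot, z up.
- pin_a (a point): Foot of tag a's upright hinge pin, on its axis, 10 mm in front of the board, 60 mm above the bench; axes as the rack. Tag order and bin order change: a tag belongs to the bin with centre nearest its pin (92 mm; next one 148 mm). The tag: pale wooden leaf 9 mm thick, mid-plane through the axis, from 6 to 52 mm from the axis, from 60 to 155 mm above the bench, so 45 mm proud of the board.
- tag_a (a joint): Angle of tag a about its pin, rad. 0: flat along the board, LEFT of the pin seen from the robot (rack +y), disc face showing. Pi/2: straight out towards the robot (rack -x). Pi (stop): flat to the RIGHT (rack -y), bar face showing. Starts within 0.12 of a stop. A fingertip reaches behind it from above, over the board. No spring; friction of 0.015 N m leaves it where it is let go.
- pin_b (a point): Foot of tag b's upright hinge pin, on its axis, 10 mm in front of the board, 60 mm above the bench; axes as the rack. Tag order and bin order change: a tag belongs to the bin with centre nearest its pin (92 mm; next one 148 mm). The tag: pale wooden leaf 9 mm thick, mid-plane through the axis, from 6 to 52 mm from the axis, from 60 to 155 mm above the bench, so 45 mm proud of the board.
- tag_b (a joint): Angle of tag b about its pin, rad. 0: flat along the board, LEFT of the pin seen from the robot (rack +y), disc face showing. Pi/2: straight out towards the robot (rack -x). Pi (stop): flat to the RIGHT (rack -y), bar face showing. Starts within 0.12 of a stop. A fingertip reaches behind it from above, over the board. No spring; friction of 0.015 N m leaves it where it is let go.
- pin_c (a point): Foot of tag c's upright hinge pin, on its axis, 10 mm in front of the board, 60 mm above the bench; axes as the rack. Tag order and bin order change: a tag belongs to the bin with centre nearest its pin (92 mm; next one 148 mm). The tag: pale wooden leaf 9 mm thick, mid-plane through the axis, from 6 to 52 mm from the axis, from 60 to 155 mm above the bench, so 45 mm proud of the board.
- tag_c (a joint): Angle of tag c about its pin, rad. 0: flat along the board, LEFT of the pin seen from the robot (rack +y), disc face showing. Pi/2: straight out towards the robot (rack -x). Pi (stop): flat to the RIGHT (rack -y), bar face showing. Starts within 0.12 of a stop. A fingertip reaches behind it from above, over the board. No spring; friction of 0.015 N m leaves it where it is let go.
- pin_d (a point): Foot of tag d's upright hinge pin, on its axis, 10 mm in front of the board, 60 mm above the bench; axes as the rack. Tag order and bin order change: a tag belongs to the bin with centre nearest its pin (92 mm; next one 148 mm). The tag: pale wooden leaf 9 mm thick, mid-plane through the axis, from 6 to 52 mm from the axis, from 60 to 155 mm above the bench, so 45 mm proud of the board.
- tag_d (a joint): Angle of tag d about its pin, rad. 0: flat along the board, LEFT of the pin seen from the robot (rack +y), disc face showing. Pi/2: straight out towards the robot (rack -x). Pi (stop): flat to the RIGHT (rack -y), bar face showing. Starts within 0.12 of a stop. A fingertip reaches behind it from above, over the board. No spring; friction of 0.015 N m leaves it where it is let go.
- disc_face_a: Face plate of tag a (pale wood, 38 x 87 x 2 mm) with a dark round disc of 27 mm in its lower half. Origin at its centre, 29 mm from the pin axis, 107 mm above the bench; y away from the pin, -x out of this face.
- bar_face_a: Opposite face plate of tag a (38 x 87 x 2 mm) with a dark level bar of 28 x 8 mm in its lower half. Origin at its centre, 29 mm from the pin axis, 107 mm above the bench; y away from the pin, +x out of this face.
- disc_face_b: Face plate of tag b (pale wood, 38 x 87 x 2 mm) with a dark round disc of 27 mm in its lower half. Origin at its centre, 29 mm from the pin axis, 107 mm above the bench; y away from the pin, -x out of this face.
- bar_face_b: Opposite face plate of tag b (38 x 87 x 2 mm) with a dark level bar of 28 x 8 mm in its lower half. Origin at its centre, 29 mm from the pin axis, 107 mm above the bench; y away from the pin, +x out of this face.
- disc_face_c: Face plate of tag c (pale wood, 38 x 87 x 2 mm) with a dark round disc of 27 mm in its lower half. Origin at its centre, 29 mm from the pin axis, 107 mm above the bench; y away from the pin, -x out of this face.
- bar_face_c: Opposite face plate of tag c (38 x 87 x 2 mm) with a dark level bar of 28 x 8 mm in its lower half. Origin at its centre, 29 mm from the pin axis, 107 mm above the bench; y away from the pin, +x out of this face.
- disc_face_d: Face plate of tag d (pale wood, 38 x 87 x 2 mm) with a dark round disc of 27 mm in its lower half. Origin at its centre, 29 mm from the pin axis, 107 mm above the bench; y away from the pin, -x out of this face.
- bar_face_d: Opposite face plate of tag d (38 x 87 x 2 mm) with a dark level bar of 28 x 8 mm in its lower half. Origin at its centre, 29 mm from the pin axis, 107 mm above the bench; y away from the pin, +x out of this face.
- bin_a: Open pale wooden bin, 125 (x) x 105 (y) x 80 mm high, loose, standing on the rack's 12 mm base so that its rim is 92 mm above the bench; origin at the centre of its underside. FULL: packed from front to back with small wooden panels standing on edge, tops just under the rim. To be left where it is.
- bin_b: Open pale wooden bin, 125 (x) x 105 (y) x 80 mm high, loose, standing on the rack's 12 mm base so that its rim is 92 mm above the bench; origin at the centre of its underside. FULL: packed from front to back with small wooden panels standing on edge, tops just under the rim. To be left where it is.
- bin_c: Open pale wooden bin, 125 (x) x 105 (y) x 80 mm high, loose, standing on the rack's 12 mm base so that its rim is 92 mm above the bench; origin at the centre of its underside. NOT full: only two panels stand in its far end, the rest is bare floor. To be left where it is.
- bin_d: Open pale wooden bin, 125 (x) x 105 (y) x 80 mm high, loose, standing on the rack's 12 mm base so that its rim is 92 mm above the bench; origin at the centre of its underside. NOT full: empty. To be left where it is.
- glue_bottle: White glue bottle standing on the bench to the left of the rack, 54 mm across, 150 mm tall; origin at the centre of its underside. To be left alone.
- screwdriver: Wood-handled screwdriver, 200 mm long, handle 26 mm thick, lying on the bench along the right end of the rack; origin at bench level under its mid-length, x along the shaft to the tip. To be left alone.
- spare_panel: Pale wooden panel 94 x 80 x 14 mm with two raised edges, lying flat on the bench in front of the tag board; origin at the centre of its underside. To be left alone.
Mind the look-alikes: they are no part of the job. What is shaped like the bin_a but purple or turquoise is not meant. Leave any red look-alike of the bin_c alone.

How it is judged:
At the end, for the whole second after the job is handed in: The tags of the two full bins are folded left (joint below 0.25 rad) and the tags of the other two bins folded right (above 2.89 rad), each within 0.25 rad (14 degrees) of flat; no bin has moved 20 mm and no other thing 30 mm ((((horizontal distance between pin_a and bin_a below 0.12 m or horizontal distance between pin_a and bin_b below 0.12 m) and value of joint tag_a below 0.25 rad) or ((horizontal distance between pin_a and bin_c below 0.12 m or horizontal distance between pin_a and bin_d below 0.12 m) and value of joint tag_a above 2.89 rad)) and (((horizontal distance between pin_b and bin_a below 0.12 m or horizontal distance between pin_b and bin_b below 0.12 m) and value of joint tag_b below 0.25 rad) or ((horizontal distance between pin_b and bin_c below 0.12 m or horizontal distance between pin_b and bin_d below 0.12 m) and value of joint tag_b above 2.89 rad)) and (((horizontal distance between pin_c and bin_a below 0.12 m or horizontal distance between pin_c and bin_b below 0.12 m) and value of joint tag_c below 0.25 rad) or ((horizontal distance between pin_c and bin_c below 0.12 m or horizontal distance between pin_c and bin_d below 0.12 m) and value of joint tag_c above 2.89 rad)) and (((horizontal distance between pin_d and bin_a below 0.12 m or horizontal distance between pin_d and bin_b below 0.12 m) and value of joint tag_d below 0.25 rad) or ((horizontal distance between pin_d and bin_c below 0.12 m or horizontal distance between pin_d and bin_d below 0.12 m) and value of joint tag_d above 2.89 rad)) and distance of each of bin_a, bin_b, bin_c, bin_d from where it was at the start of the episode below 0.02 m and distance of each of glue_bottle, screwdriver, spare_panel from where it was at the start of the episode below 0.03 m); the robot touches nothing.
It fails at once if a bin is shoved or lifted (more than 20 mm) (distance of any of bin_a, bin_b, bin_c, bin_d from where it was at the start of the episode above 0.02 m).
It fails at once if the glue bottle, the screwdriver or the spare panel is moved or picked up (more than 30 mm) (distance of any of glue_bottle, screwdriver, spare_panel from where it was at the start of the episode above 0.03 m).
It fails at once if a tag is pinched: the fingers press on both of its faces at once ((contact force between the fingers and disc_face_a above 1.5 N and contact force between the fingers and bar_face_a above 1.5 N) or (contact force between the fingers and disc_face_b above 1.5 N and contact force between the fingers and bar_face_b above 1.5 N) or (contact force between the fingers and disc_face_c above 1.5 N and contact force between the fingers and bar_face_c above 1.5 N) or (contact force between the fingers and disc_face_d above 1.5 N and contact force between the fingers and bar_face_d above 1.5 N)).
It also fails if it takes over 64 s, if anything falls off the work surface, if the arm or the gripper's body presses on something with over 40 N, if the wrist force passes 120 N, or if a joint passes its speed limit or range.

### The arm

A 6-joint arm with a two-finger parallel gripper is mounted at the origin on the work surface. World frame = base frame: x ahead of the robot, y to its left, z up, the work surface at z = 0. Lengths are in m, angles in rad, forces in N, time in s.
With the tool pointing down it reaches from about 0.4 to 0.825 m from the base axis. Payload 7 kg.
Tool frame: the origin (TCP) lies on the mounting face of the last link; the fingertips stand 178 mm ahead of it and the grasp point (between the pads) lies 159 mm ahead of it; z points along the fingers, y is the direction in which the jaws open and shut (so a half turn about z gives the same grasp; the last joint's range is limited). The gripper opens to 88 mm and grips with 3 to 60 N. Pads are 19 mm wide; open, the fingers measure 130 mm over their backs; the gripper's body (78 mm by 193 mm) begins 47 mm behind the grasp point.
Start: joints at [1.407, 0.359, 0.012, 0, -1.224, -0.288], TCP at [0.295, 0.607, 0.405] pointing down, gripper open.
Joint ranges: [-3.07, 3.07], [-1.43, 2.12], [-1.02, 1.25], [-3.03, 1.67], [-3.05, -0], [-3.03, 3.03]. Speed limits (rad/s): [2.39, 2.39, 3.01, 3.14, 3.14, 3.14].

### API

Orientations are given as [roll, pitch, yaw] about the fixed x, y, z axes, in that order (R = Rz(yaw) Ry(pitch) Rx(roll)).
In Python, from station import * gives the robot as it stands.
- The arm moves only by the tool arm_command, never from a script. Its argument "targets" is a list of rows, each a list of 3 entries, a list of its own where there are three numbers: the turn, a rotation vector about the world's x, y, z in rad, then the shift along the world's x, y, z in mm, then the closure, from 0 (fully open) to 1 (shut). In form: [[[wx, wy, wz], [tx, ty, tz], fingers], ...]. A call has 1 to 8 rows; each row shifts and turns the commanded pose from where the row before left it; what a row does not reach is not made up. A row lasts 1/10 s, in which the tool goes at most 50 mm and 8.59 degrees, less where a joint would pass 70% of its speed; a pose out of reach is approached as far as the arm can. A call with a gripper value outside its range is refused whole. The fingers move at their own pace and stop on an object; "squeeze" is the grip in N (left out, the last holds). Time passes only in rows, so rows that do not move let the fingers close. It gives the time, the measured TCP pose, the force and the opening at its end, in the units of the state.
- get_state(): the state, without advancing time (a new reading comes with each control period).
- grab_frame(name): name is "scene" or "top" or "wrist"; returns (picture, depth): 480x640x3 uint8, red, green, blue; 480x640 float32, m along the optical axis (not along the pixel's ray), 0 where there is no reading.
- camera_params(name): a dict with "mtx" (3x3 intrinsics, pixels), "k1" (the pictures are not rectified: a ray, as slopes to the right and down, at radius r is drawn at 1 + k1 r^2 times it, then the intrinsics apply), "eye" and "orientation" of the camera in the world. Camera axes: x right, y down, z forward; pixel columns grow to the right and rows downward; lengths in m; the calibration is good to about 2 mm. A picture is of the moment at which its call begins: read the wrist's pose just before it. camera_params takes no time and is no camera call; for the wrist camera it gives the pose at the moment of the call.
- job_done(): hands the job in, once; it reports no verdict.
The state is a dict: "t": time; "q": joint angles; "qd": joint speeds; "joint_efforts": joint torques, N m; "eef_pos": TCP position; "ee_rot": TCP orientation; "force": force on the tool from outside, world axes, zero at the start; "moment": the same for the moment, N m; "width": finger opening in m.
Only numpy, scipy, OpenCV 4.12 (cv2) and the standard library are available. Lean on these libraries where they do the work, as an engineer would, in place of code of your own. Each camera call takes 0.05 s, during which the arm holds its last target.

## Working session

There is one attempt and no reset: what is moved stays moved. The work goes in short steps, Python scripts to look and compute and a tool call to move; the robot and the scene stay as the last step left them, time stands still between calls to the robot, and variables do not carry over. Pictures are saved under pics/ and viewed, and the job is handed in when it is done.

Besides the shell and the picture viewer there is one more tool, called after "Request:" as name(argument=value, ...) on one line, values as JSON. arm_command: Moves the arm, as the interface text tells. Its arguments: {"type":"object","properties":{"targets":{"type":"array"},"squeeze":{"type":"number"}},"required":["targets"]}

```bash
ls; mkdir -p pics; python3 - <<'E'
from station import *
import cv2,numpy as np
for n in ("scene","top"):
    p,d=grab_frame(n); cv2.imwrite(f"pics/{n}0.png",p[:,:,::-1]); np.save(f"pics/{n}0.npy",d)
    c=camera_params(n); print(n,c)
s=get_state(); print(s)
E
```

```text
pics
scene {'mtx': array([[493.9622791 ,   0.        , 322.49468327],
       [  0.        , 493.9622791 , 234.52587303],
       [  0.        ,   0.        ,   1.        ]]), 'k1': -0.020229224309387544, 'eye': array([0.98167758, 0.45426119, 0.81058229]), 'orientation': array([-2.42104911, -0.00708775,  2.29927232])}
top {'mtx': array([[582.0728789 ,   0.        , 312.79283586],
       [  0.        , 582.0728789 , 243.67361037],
       [  0.        ,   0.        ,   1.        ]]), 'k1': -0.124442041629074, 'eye': array([0.44153729, 0.04509741, 1.19784383]), 'orientation': array([-3.09157027, -0.00407141, -1.56849743])}
{'t': 0.1, 'q': array([ 1.40712076e+00,  3.59318741e-01,  1.11200098e-02, -3.34571743e-04,
       -1.22411325e+00, -2.88099889e-01]), 'qd': array([ 3.18727759e-05, -2.00446261e-03,  2.59354571e-03,  1.51254565e-03,
        3.99784922e-04, -8.87383788e-04]), 'joint_efforts': array([-9.89323671e-04, -5.84162378e+01,  2.93752509e+01,  7.01550186e+00,
        1.01575954e-02, -6.23212850e-05]), 'eef_pos': array([0.29460015, 0.6071086 , 0.40379597]), 'ee_rot': array([ 3.14005009e+00, -1.29116590e-04, -4.51889271e-01]), 'force': array([0.31922599, 0.30098459, 0.44419001]), 'moment': array([0.08233053, 0.02818079, 0.00872808]), 'width': 0.08753120834839204}
```

View pics/scene0.png

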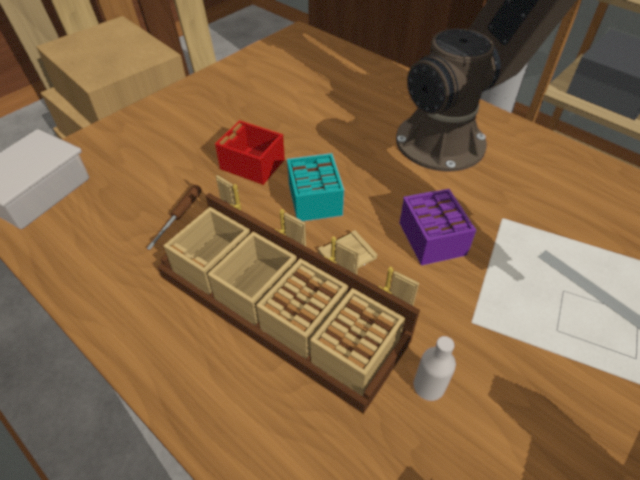

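View pics/top0.png

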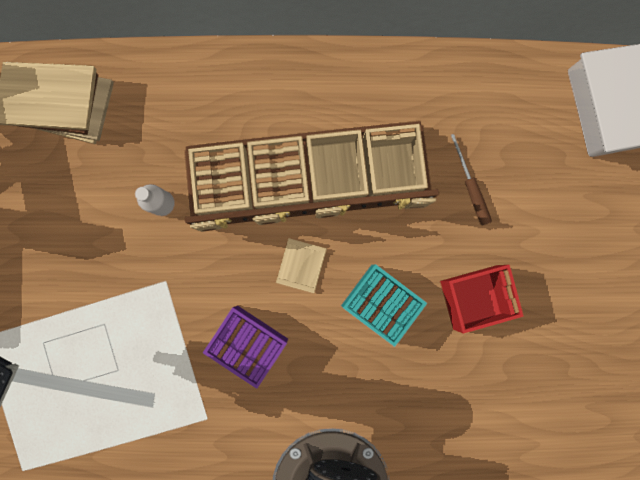

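```bash
cat > h.py <<'E'
from station import *
import cv2,numpy as np
from scipy.spatial.transform import Rotation as R
def cam(n):
    c=camera_params(n); return c, R.from_euler('xyz',c['orientation']).as_matrix()
def unproj(n,u,v,d,c=None):
    c=c or camera_params(n);M=R.from_euler('xyz',c['orientation']).as_matrix();K=c['mtx']
    x=(u-K[0,2])/K[0,0];y=(v-K[1,2])/K[1,1]
    X,Y=x,y
    for _ in range(10):
        f=1+c['k1']*(X*X+Y*Y);X,Y=x/f,y/f
    P=np.stack([X*d,Y*d,d+0*X],-1)
    return P@M.T+c['eye']
def proj(n,P,c=None):
    c=c or camera_params(n);M=R.from_euler('xyz',c['orientation']).as_matrix();K=c['mtx']
    p=(np.asarray(P)-c['eye'])@M; s=p[...,:2]/p[...,2:]
    s=s*(1+c['k1']*(s**2).sum(-1,keepdims=True))
    return s*K[0,0]+K[:2,2]
E
python3 - <<'E'
import cv2
a=cv2.imread('pics/scene0.png')[165:315,200:440];cv2.imwrite('pics/sc_crop.png',cv2.resize(a,(800,500),interpolation=cv2.INTER_CUBIC))
a=cv2.imread('pics/top0.png')[110:240,170:450];cv2.imwrite('pics/top_crop.png',cv2.resize(a,(800,371),interpolation=cv2.INTER_CUBIC))
E
python3 - <<'E'
from h import *
d=np.load('pics/top0.npy')
vv,uu=np.mgrid[0:480,0:640]
P=unproj('top',uu.astype(float),vv.astype(float),d)
np.save('pics/P.npy',P)
# board top: z~0.11 
for (u,v) in [(30,400),(400,400),(560,250)]: print(P[v,u])
m=(P[...,2]>.12)&(P[...,2]<.17)&(vv>180)&(vv<240)&(uu>180)&(uu<450)
pts=P[m]
import collections
n,l,st,ce=cv2.connectedComponentsWithStats(m.astype(np.uint8))
for i in range(1,n):
    if st[i,4]>15:
        q=P[l==i];print(st[i],q.mean(0).round(4),q.min(0).round(4),q.max(0).round(4))
E
```

```text
[ 0.16845247  0.63877572 -0.00145901]
[ 0.18003277 -0.1397026   0.0014932 ]
[ 0.48941418 -0.48165861  0.00069915]
[402 197  35   9 195] [ 0.5727 -0.1528  0.1471] [ 0.568  -0.1827  0.1201] [ 0.5802 -0.1256  0.1601]
[316 206  31   9 180] [0.5549 0.0094 0.1484] [ 0.5492 -0.0188  0.122 ] [0.562  0.0353 0.1609]
[253 213  31  10 183] [0.5417 0.1231 0.1482] [0.5353 0.0949 0.1204] [0.5488 0.1499 0.1606]
[190 220  34  10 194] [0.5287 0.2349 0.1479] [0.5219 0.2077 0.1204] [0.5366 0.2632 0.1632]
```

View pics/sc_crop.png

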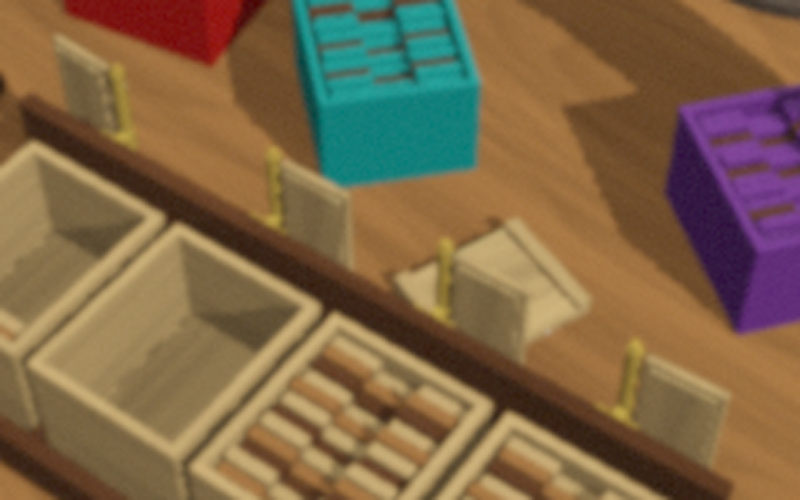

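View pics/top_crop.png

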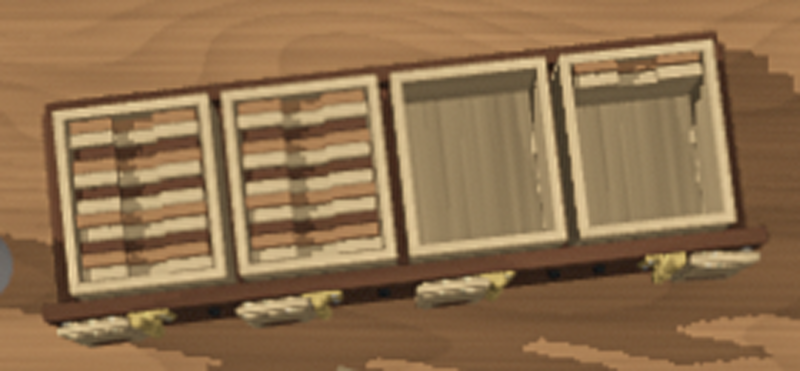

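The top view (left is the robot's left) shows these bins, left to right:
- full, pixel (218,180)
- full (277,170)
- empty (338,163)
- two panels (395,160)

The tags lean L, L, L, R. The scene view confirms this, with the second pin from the image left at (282,215) and its leaf on the robot's left.

Look-alikes that I will leave alone:
- purple full bin (245,347)
- turquoise full bin (385,303)
- red bin (482,298)

Only the tag in front of the empty bin, leaf at (331,210), is wrong. Next I'll measure its pin.

```bash
python3 - <<'E'
from h import *
P=np.load('pics/P.npy');im=cv2.imread('pics/top0.png')
# rims of bins z~0.092: min area rect over all bin rims+ board top
vv,uu=np.mgrid[0:480,0:640]
reg=(uu>175)&(uu<445)&(vv>115)&(vv<240)
m=reg&(abs(P[...,2]-.092)<.007)&(vv<205)
hsv=cv2.cvtColor(im,cv2.COLOR_BGR2HSV)
m2=m&(hsv[...,2]>140)
print(cv2.minAreaRect(P[m2][:,:2].astype(np.float32)*1000))
pts=[]
for (u0,v0,u1,v1) in [(190,218,226,232),(253,211,287,224),(316,204,350,216),(400,195,438,208)]:
    s=(slice(v0,v1),slice(u0,u1)); h=hsv[s]; z=P[s]
    pin=(h[...,1]>130)&(h[...,2]>110)&(h[...,0]>18)&(h[...,0]<35)
    pin3=z[pin]
    leaf=z[(z[...,2]>.145)&~pin]
    c=leaf[:,:2].mean(0);_,_,V=np.linalg.svd(leaf[:,:2]-c);a=np.arctan2(-V[0][0]*np.sign(V[0][1]),abs(V[0][1]))
    t=(leaf[:,:2]-c)@V[0]
    print('pin',len(pin3),np.median(pin3,0).round(4) if len(pin3) else '', pin3[:,2].max() if len(pin3) else '','leaf',c.round(4),'ang',a.round(3),'ext',np.ptp(t).round(4))
    pts.append(c)
pts=np.array(pts)
d=pts[0]-pts[2];print('rack yaw',np.arctan2(-d[0],d[1]))
E
python3 - <<'E'
import cv2
a=cv2.imread('pics/top0.png')[190:230,300:370];cv2.imwrite('pics/tag3.png',cv2.resize(a,(770,440),interpolation=cv2.INTER_CUBIC))
E
```

```text
((630.520263671875, 50.04832458496094), (153.28793334960938, 452.1237487792969), 6.344501972198486)
pin 33 [0.5331 0.2093 0.1073] 0.15983005034283493 leaf [0.528  0.2347] ang -0.292 ext 0.2335
pin 23 [0.5439 0.0967 0.1064] 0.15101330957521086 leaf [0.5402 0.1225] ang -0.562 ext 0.1408
pin 19 [ 0.5652 -0.0178  0.106 ] 0.14967805170328963 leaf [0.5556 0.0099] ang 0.127 ext 0.055
pin 25 [ 0.5701 -0.1281  0.1124] 0.1500400432067408 leaf [ 0.5718 -0.1522] ang 0.473 ext 0.2639
rack yaw 0.12229110651230211
```

View pics/tag3.png

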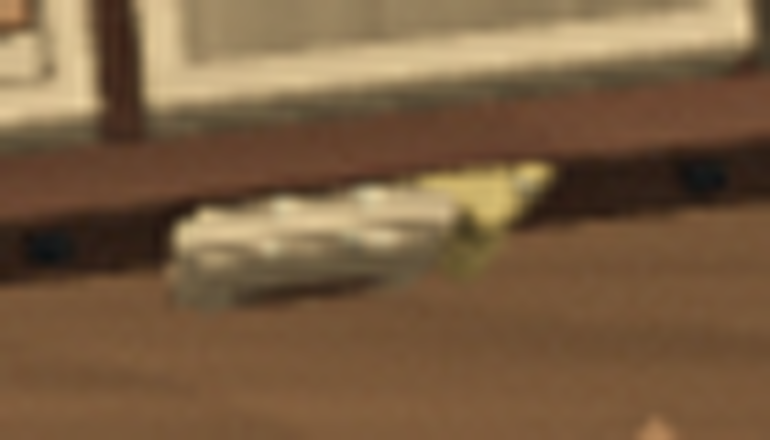

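```bash
cat >> h.py <<'E'
YAW=0.117; PIN=np.array([0.558,-0.019])
ex=np.array([np.cos(YAW),np.sin(YAW)]);ey=np.array([-np.sin(YAW),np.cos(YAW)])
def w(x,y): return (PIN+x*1e-3*ex+y*1e-3*ey)*1000
E
python3 - <<'E'
from h import *
s=get_state();print(s['eef_pos'],s['ee_rot'])
p=s['eef_pos'][:2]*1000
t=w(24,38);print('behind',t.round(1),'delta',(t-p).round(1))
print('turn',YAW-s['ee_rot'][2])
prev=t
for th in np.radians(np.arange(0,181,15)):
    h=9.5*abs(np.cos(th))+21*abs(np.sin(th))+4.5
    r=38 if th<np.pi/2 else 34
    q=r*np.array([-np.sin(th),np.cos(th)])+h*np.array([np.cos(th),np.sin(th)])
    x=w(*q);print(round(np.degrees(th)),q.round(1),x.round(1),(x-prev).round(1));prev=x
E
```

```text
[0.29460015 0.6071086  0.40379597] [ 3.14005009e+00 -1.29116590e-04 -4.51889271e-01]
behind [577.4  21.5] delta [ 282.8 -585.6]
turn 0.5688892708635913
0 [14. 38.] [567.5  20.4] [-9.9 -1.2]
15 [ 8.6 41.7] [561.7  23.4] [-5.8  3. ]
30 [ 1.1 44.5] [553.9  25.3] [-7.8  2. ]
45 [-8.4 45.3] [544.3  25. ] [-9.6 -0.3]
60 [-19.2  42.8] [533.9  21.2] [-10.4  -3.8]
75 [-29.7  36.2] [524.3  13.4] [-9.6 -7.8]
90 [-34.   25.5] [521.3   2.4] [ -3.1 -11.1]
105 [-39.9  17.5] [516.3  -6.3] [-4.9 -8.6]
120 [-43.2   6.8] [514.3 -17.3] [ -2.  -11.1]
135 [-42.5  -5.6] [516.5 -29.5] [  2.1 -12.2]
150 [-37.1 -17.8] [523.2 -41. ] [  6.7 -11.5]
165 [-27.3 -27.9] [534.2 -49.9] [11.  -8.8]
180 [-14. -34.] [548.1 -54.4] [13.9 -4.5]
```

Request:
arm_command(targets=[[[0,0,0.07],[18,-36,0],1],[[0,0,0.07],[18,-36,0],1],[[0,0,0.07],[18,-36,0],1],[[0,0,0.07],[18,-36,0],1],[[0,0,0.07],[18,-36,0],1],[[0,0,0.07],[18,-36,0],1],[[0,0,0.07],[18,-36,0],1],[[0,0,0.07],[18,-36,0],1]], squeeze=5)

```text
t: 0.9
eef_pos: [0.439, 0.3176, 0.4045]
ee_rot: [3.141, 0.0, 0.111]
force: [0.2, 0.1, -0.0]
width: 0.0292
```

Request:
arm_command(targets=[[[0,0,0],[18,-36,0],1],[[0,0,0],[18,-36,0],1],[[0,0,0],[18,-36,0],1],[[0,0,0],[18,-36,0],1],[[0,0,0],[18,-36,0],1],[[0,0,0],[18,-36,0],1],[[0,0,0],[18,-36,0],1],[[0,0,0],[0,0,0],1]])

```text
t: 1.7
eef_pos: [0.5658, 0.0638, 0.404]
ee_rot: [3.141, 0.001, 0.104]
force: [0.2, -0.3, -1.1]
width: 0.0004
```

```bash
python3 - <<'E'
from h import *
s=get_state();print(s['t'],s['eef_pos'],s['ee_rot'],s['width'],s['force'])
print((w(24,38)-s['eef_pos'][:2]*1000).round(1))
E
```

```text
1.7 [0.56584289 0.06375522 0.4039692 ] [3.14071177e+00 1.22452673e-03 1.04187901e-01] 0.0004225700757156945 [ 0.21745723 -0.31840994 -1.0763005 ]
[ 11.6 -42.2]
```

Request:
arm_command(targets=[[[0,0,0.01],[6,-21,0],1],[[0,0,0],[6,-21,0],1],[[0,0,0],[0,0,0],1]])

```text
t: 2.0
eef_pos: [0.5768, 0.0238, 0.4042]
ee_rot: [3.141, 0.001, 0.116]
force: [-0.7, -0.9, 0.7]
width: 0.0006
```

```bash
python3 - <<'E'
from h import *
s=get_state();print(s['t'],s['eef_pos'],s['ee_rot'])
for n in ('wrist','top','scene'):
    c=camera_params(n);p,d=grab_frame(n)
    cv2.imwrite(f'pics/{n}1.png',p[:,:,::-1])
    if n=='wrist':
        np.save('pics/w1.npy',d);print(c['eye'],c['orientation'])
        pickle=__import__('pickle');pickle.dump(c,open('pics/w1.pkl','wb'))
E
```

```text
2.0 [0.57683638 0.0238397  0.4041582 ] [3.14129687e+00 1.00595546e-03 1.16370918e-01]
[0.65174731 0.03245182 0.38410456] [ 2.86049212e+00  7.42904066e-05 -1.45374723e+00]
```

View pics/wrist1.png

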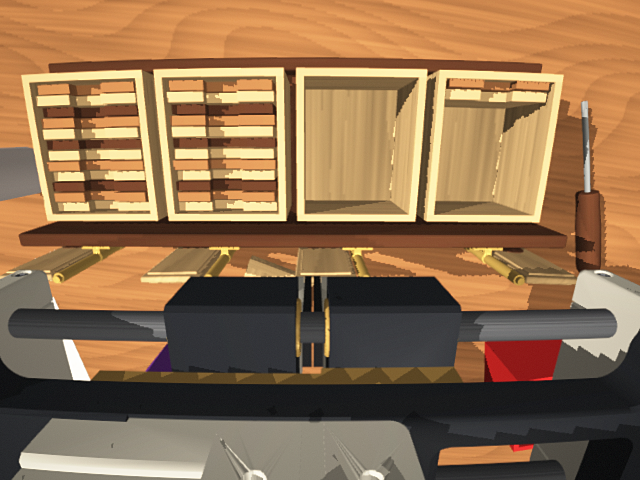

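View pics/scene1.png

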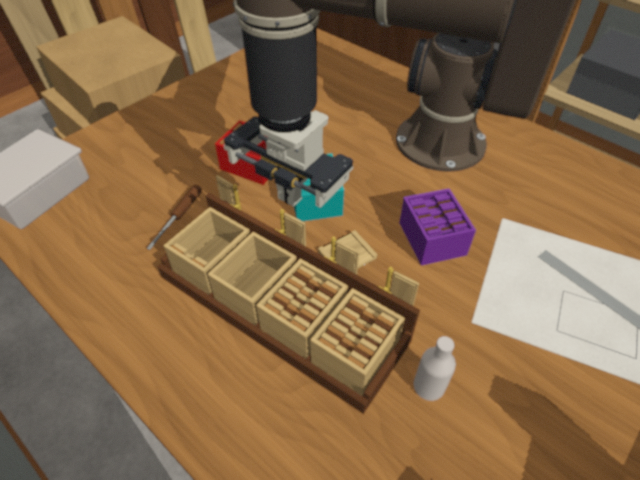

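The wrist view shows the rack level in the picture. The target leaf is at (325,262), left of its pin (360,262), and the fingers end at about (313,280). I'll refine the pin and leaf from the wrist depth.

```bash
python3 - <<'E'
from h import *
import pickle
s=get_state();print(s['t'],s['eef_pos'])
c=pickle.load(open('pics/w1.pkl','rb'));d=np.load('pics/w1.npy')
im=cv2.imread('pics/wrist1.png')
vv,uu=np.mgrid[0:480,0:640];P=unproj('wrist',uu.astype(float),vv.astype(float),d,c)
def rk(p): 
    q=p[...,:2]-PIN; return np.stack([q@ex*1000,q@ey*1000,p[...,2]*1000],-1)
Q=rk(P)
for v in range(222,280,4): print(v,[tuple(Q[v,u].round().astype(int)) for u in (305,325,345,360)])
tip=np.array([*s['eef_pos'][:2],s['eef_pos'][2]-.178]);print('tip px',proj('wrist',tip[None],c), 'tip rack',rk(tip))
print('predicted px pin top',proj('wrist',np.array([[*PIN,.155]]),c), 'leaf tip', proj('wrist',np.array([[*(w(0,52)/1000),.155]]),c))
cv2.imwrite('pics/w1c.png',cv2.resize(im[215:305,240:400],(800,450),interpolation=cv2.INTER_CUBIC))
E
```

```text
2.15 [0.57647508 0.02561167 0.40441593]
222 [(np.int64(24), np.int64(47), np.int64(65)), (np.int64(24), np.int64(28), np.int64(66)), (np.int64(24), np.int64(8), np.int64(66)), (np.int64(24), np.int64(-6), np.int64(66))]
226 [(np.int64(24), np.int64(47), np.int64(82)), (np.int64(24), np.int64(28), np.int64(81)), (np.int64(24), np.int64(10), np.int64(82)), (np.int64(24), np.int64(-4), np.int64(81))]
230 [(np.int64(24), np.int64(46), np.int64(97)), (np.int64(24), np.int64(29), np.int64(96)), (np.int64(23), np.int64(11), np.int64(95)), (np.int64(24), np.int64(-2), np.int64(97))]
234 [(np.int64(23), np.int64(46), np.int64(107)), (np.int64(24), np.int64(29), np.int64(109)), (np.int64(24), np.int64(12), np.int64(109)), (np.int64(24), np.int64(0), np.int64(109))]
238 [(np.int64(20), np.int64(46), np.int64(110)), (np.int64(20), np.int64(29), np.int64(109)), (np.int64(20), np.int64(12), np.int64(110)), (np.int64(99), np.int64(40), np.int64(384))]
242 [(np.int64(16), np.int64(46), np.int64(109)), (np.int64(17), np.int64(29), np.int64(110)), (np.int64(17), np.int64(12), np.int64(110)), (np.int64
[... 1140 characters left out ...]
.int64(46), np.int64(147)), (np.int64(6), np.int64(31), np.int64(147)), (np.int64(5), np.int64(15), np.int64(146)), (np.int64(5), np.int64(4), np.int64(144))]
274 [(np.int64(4), np.int64(45), np.int64(150)), (np.int64(5), np.int64(31), np.int64(152)), (np.int64(4), np.int64(16), np.int64(151)), (np.int64(4), np.int64(4), np.int64(149))]
278 [(np.int64(34), np.int64(44), np.int64(230)), (np.int64(35), np.int64(34), np.int64(232)), (np.int64(64), np.int64(31), np.int64(300)), (np.int64(63), np.int64(27), np.int64(298))]
tip px [[308.25108043 294.87059641]] tip rack [ 23.55643903  42.15001279 226.41593002]
predicted px pin top [[366.88511117 281.54145325]] leaf tip [[295.99263853 281.59500917]]
```

View pics/w1c.png

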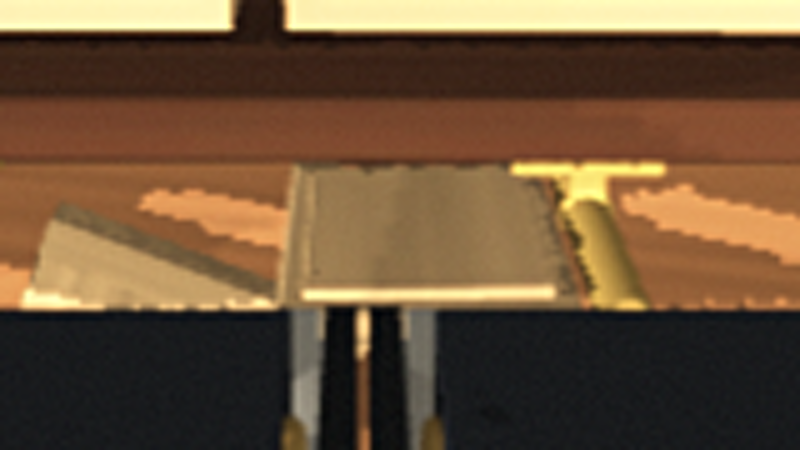

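Board and leaf show the pin is about 1.5 mm further back than I assumed, and the leaf is flat. The fingertip is 8 mm clear behind the leaf, so I go straight down.

Request:
arm_command(targets=[[[0,0,0],[1,-2,-25],1],[[0,0,0],[0,-2,-25],1],[[0,0,0],[0,0,-25],1],[[0,0,0],[0,0,-26],1],[[0,0,0],[0,0,0],1],[[0,0,0],[0,0,0],1]])

```text
t: 2.75
eef_pos: [0.5778, 0.0219, 0.3041]
ee_rot: [3.141, 0.001, 0.119]
force: [0.5, -0.6, 0.6]
width: 0.001
```

```bash
cat >> h.py <<'E'
def rep():
    s=get_state();t=s['eef_pos'];q=t[:2]-PIN
    print(s['t'],'rack',(q@ex*1000).round(1),(q@ey*1000).round(1),'tipz',t[2]-.178,'yaw',s['ee_rot'],'F',s['force'].round(1))
E
python3 - <<'E'
from h import *
rep()
c=camera_params('wrist');p,d=grab_frame('wrist');cv2.imwrite('pics/wrist2.png',p[:,:,::-1])
E
```

```text
2.75 rack 24.5 38.4 tipz 0.1260605602980273 yaw [3.14105374e+00 5.38832188e-04 1.19436778e-01] F [ 0.5 -0.6  0.6]
```

View pics/wrist2.png

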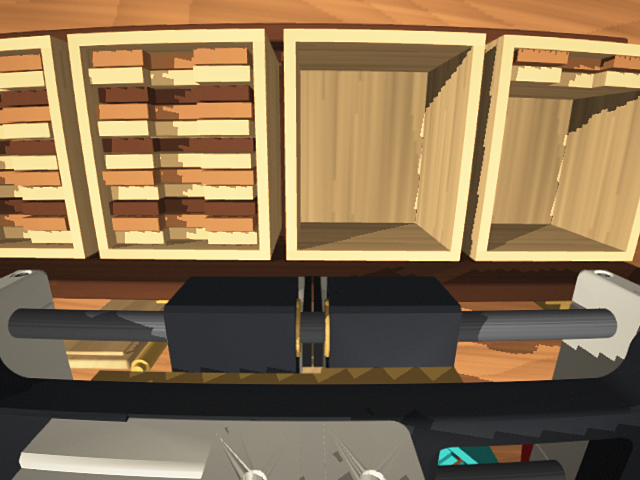

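Request:
arm_command(targets=[[[0,0,0],[-9,-1.5,0],1],[[0,0,0],[-6,3,0],1],[[0,0,0],[-8,2,0],1],[[0,0,0],[-10,0,0],1],[[0,0,0],[-10,-4,0],1],[[0,0,0],[-10,-8,0],1],[[0,0,0],[-3,-11,0],1],[[0,0,0],[0,0,0],1]])

```text
t: 3.6
eef_pos: [0.5209, 0.0004, 0.3038]
ee_rot: [3.142, 0.0, 0.117]
force: [0.3, -0.2, 0.6]
width: 0.0003
```

```bash
python3 - <<'E'
from h import *
rep();print(get_state()['eef_pos'])
p,d=grab_frame('wrist');cv2.imwrite('pics/wrist3.png',p[:,:,::-1])
p,d=grab_frame('scene');cv2.imwrite('pics/scene3.png',cv2.resize(p[130:290,190:430,::-1],(780,520)))
E
```

```text
3.6 rack -34.6 23.6 tipz 0.12577058573480765 yaw [3.14152260e+00 4.00317685e-04 1.17197828e-01] F [ 0.3 -0.2  0.6]
[5.20897429e-01 3.83270710e-04 3.03770586e-01]
```

View pics/wrist3.png

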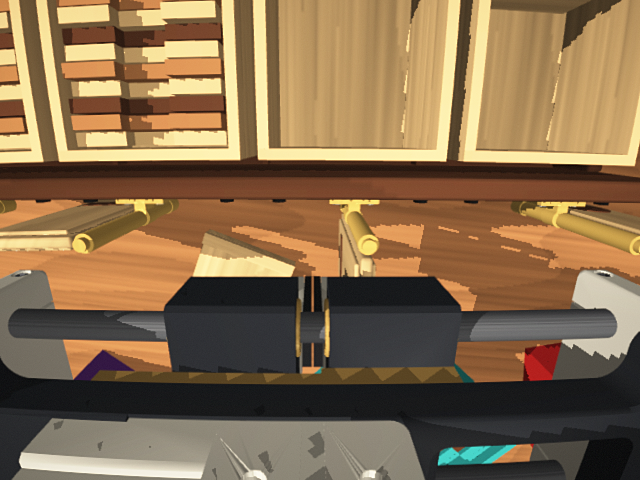

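View pics/scene3.png

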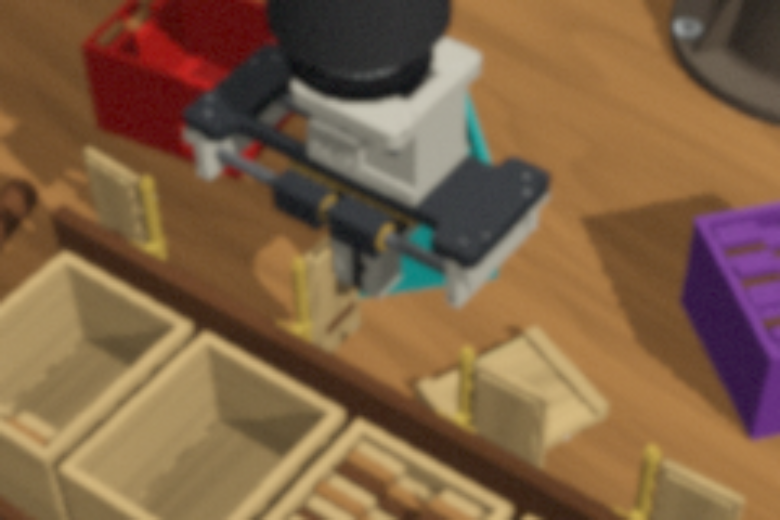

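The leaf now stands straight out at (355,245), with the finger on its left. I continue the arc and fold it over to the right.

Request:
arm_command(targets=[[[0,0,0],[-3,-7,0],1],[[0,0,0],[-2,-11,0],1],[[0,0,0],[2,-12,0],1],[[0,0,0],[7,-12,0],1],[[0,0,0],[11,-9,0],1],[[0,0,0],[8,-4,0],1],[[0,0,0],[4,0,0],1],[[0,0,0],[0,0,0],1]])

```text
t: 4.5
eef_pos: [0.5481, -0.0543, 0.3029]
ee_rot: [3.141, 0.005, 0.117]
force: [-4.8, -4.1, 2.3]
width: 0.0007
```

```bash
python3 - <<'E'
from h import *
rep();print(get_state()['eef_pos'])
p,d=grab_frame('wrist');cv2.imwrite('pics/wrist4.png',p[:,:,::-1])
E
```

```text
4.5 rack -13.9 -33.9 tipz 0.12494604223672501 yaw [3.14052277 0.00508274 0.11697899] F [-4.8 -4.1  2.3]
[ 0.54813595 -0.05429475  0.30294604]
```

View pics/wrist4.png

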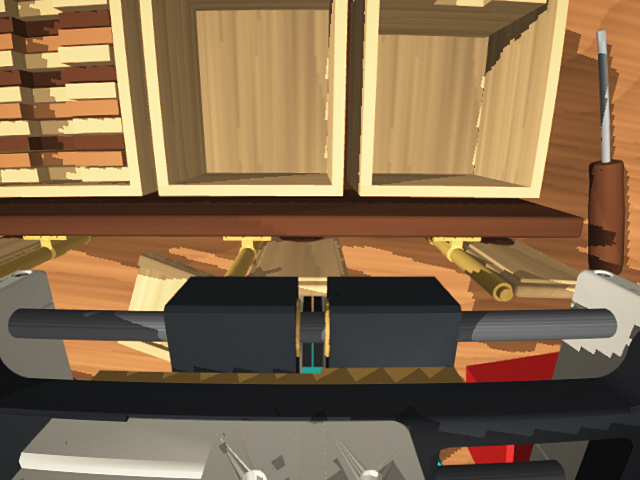

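The leaf is at its right stop, about (290,262) to the right of its pin (245,262), with a light contact force of about 5 N. I back off towards the robot, rise, and check.

Request:
arm_command(targets=[[[0,0,0],[-8,0,0],1],[[0,0,0],[-20,-2,0],1],[[0,0,0],[0,0,25],1],[[0,0,0],[0,0,40],1],[[0,0,0],[-10,20,45],1],[[0,0,0],[-40,20,0],1],[[0,0,0],[-30,20,0],1],[[0,0,0],[0,0,0],1]])

```text
t: 5.35
eef_pos: [0.4379, 0.0057, 0.4143]
ee_rot: [-3.14, -0.002, 0.12]
force: [0.2, 0.5, 0.2]
width: 0.0002
```

```bash
python3 - <<'E'
from h import *
rep()
p,d=grab_frame('wrist');cv2.imwrite('pics/wrist5.png',p[:,:,::-1])
p,d=grab_frame('top');cv2.imwrite('pics/top5.png',p[:,:,::-1])
p,d=grab_frame('scene');cv2.imwrite('pics/scene5.png',cv2.resize(p[130:350,150:460,::-1],(780,553)))
E
```

```text
5.35 rack -116.4 38.5 tipz 0.2362678037883622 yaw [-3.13962567e+00 -2.31994027e-03  1.20210130e-01] F [0.2 0.5 0.2]
```

View pics/wrist5.png

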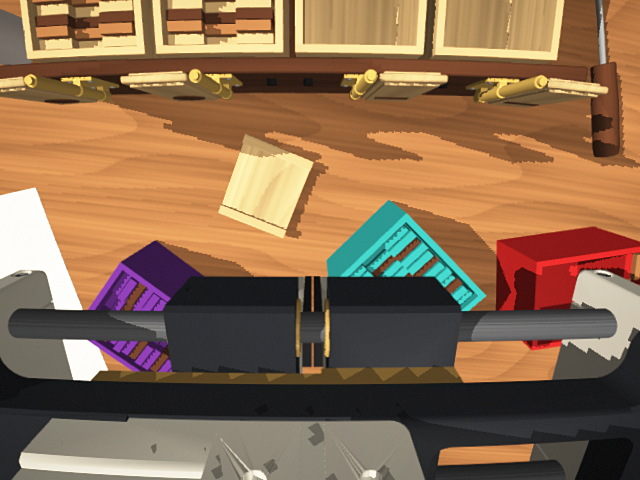

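View pics/scene5.png

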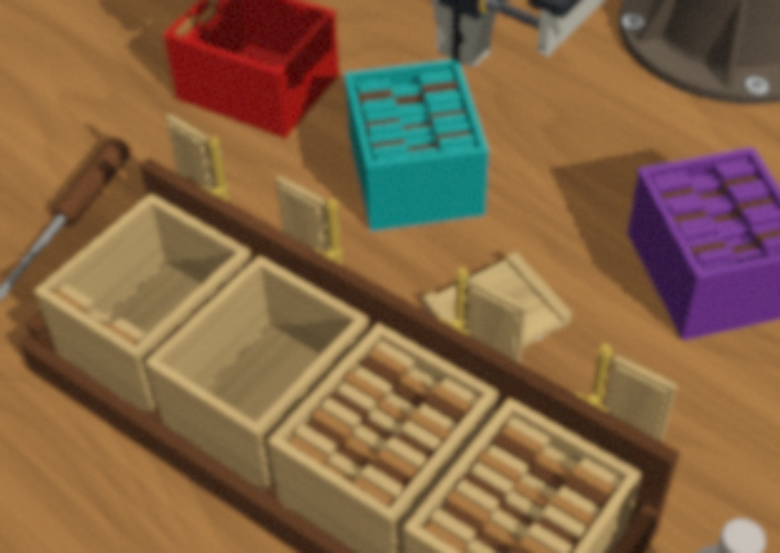

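View pics/top5.png

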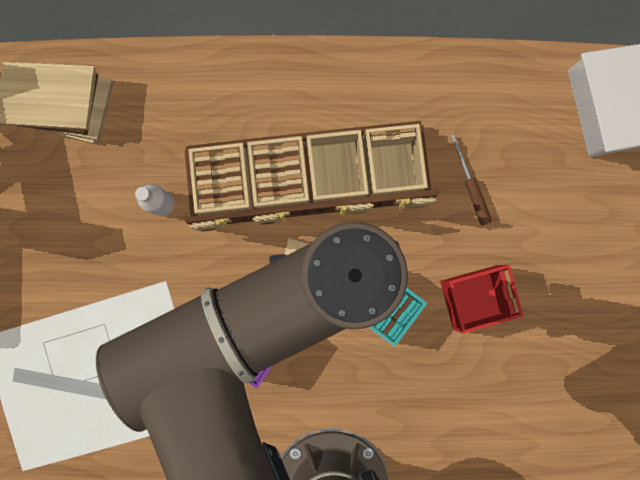

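All four tags now read L, L, R, R, in line with full, full, empty, two panels. I'll do one numeric flatness check before handing in.

```bash
python3 - <<'E'
from h import *
c=camera_params('wrist');p,d=grab_frame('wrist')
vv,uu=np.mgrid[0:480,0:640];P=unproj('wrist',uu.astype(float),vv.astype(float),d,c)
q=P[...,:2]-PIN;X=q@ex*1000;Y=q@ey*1000;Z=P[...,2]*1000
for k in (2,1,0,-1):
    s=-1 if k<=0 else 1
    y=(Y-115*k)*s
    m=(abs(X)<30)&(y>12)&(y<50)&(Z>147)&(Z<160)&(vv<150)
    a=np.polyfit(y[m],X[m],1);print(k,'L' if s>0 else 'R',m.sum(),'tilt rad',np.arctan(a[0]).round(3),'x mid',X[m].mean().round(1))
E
```

```text
2 L 276 tilt rad -0.06 x mid 0.9
1 L 803 tilt rad -0.019 x mid 0.7
0 R 812 tilt rad 0.002 x mid 0.9
-1 R 693 tilt rad -0.051 x mid -1.4
```

All four tags are within 0.06 rad of flat, so I'm handing in.

```bash
python3 - <<'E'
from h import *
print(job_done()); rep()
E
```

```text
the job is handed in; nothing more can be done
None
the job is handed in; nothing more can be done
```

I set the tags to match the bins and handed the job in at about 5.4 s. Only one tag was wrong, the one in front of the empty bin (third from the left). With the fingers shut, I reached behind it over the board and pushed it from left to right against its stop. The last contact force was about 7 N, and I then backed off and lifted clear.

**Last checks:** seen from the robot, the bins are full, full, empty and two-panel, and the tags lie left, left, right, right. The depth fit put each tag within 0.06 rad of flat, against the 0.25 rad allowed.

**Other things:** the pictures showed no visible movement of the bins, bottle, screwdriver or spare panel. I judged that by eye and did not measure it. After the retreat the gripper was clear and touching nothing. None of the last checks failed or disagreed. The first pin estimate was about 1.5 mm off, and I corrected it from the wrist camera's depth before pushing.

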